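# Clear the slide box, then click the green filter in

## Task

The slide box stands in the way of the filter wheel's lever. First push the box along the bench, without lifting or tipping it, until it lies wholly on the blue mat and the lever's path is free; then push the lever counter-clockwise, click by click, until the green filter has clicked in at the red pointer and rests there by itself, without going on past it. Do not let the lever run against the box, and leave the other things where they stand.

Things in the scene. Friction and masses are not known exactly. Their poses are not given: they have to be found in the camera images.
- slide_box: Closed wooden slide box, paper label on top, loose: 150 mm along its x, 95 mm along y, 42 mm tall, flat sides, 0.3 to 0.65 kg; too wide to grasp. Origin: centre of its underside. It starts in the lever's path, its long +y side facing the wheel across a free strip of bench 50 to 75 mm wide at its middle.
- box_corner_a (a point): Bottom corner of the slide box at its own (+75, +47.5, 0) mm.
- box_corner_b (a point): Bottom corner of the slide box at its own (+75, -47.5, 0) mm.
- box_corner_c (a point): Bottom corner of the slide box at its own (-75, +47.5, 0) mm.
- box_corner_d (a point): Bottom corner of the slide box at its own (-75, -47.5, 0) mm.
- mat: Thin blue mat, 215 mm along its x, 155 mm along its y, lying flat on the bench to the -y side of the box; under 1 mm thick, things slide onto it without a step. Origin: its centre at bench height.
- wheel_base: White round base of the manual filter wheel, fixed to the bench, 156 mm across, 22 mm tall; the wheel turns on top of it about the vertical axis through its origin (centre of the underside). A red pointer block stands at its rim in the direction 60 degrees counter-clockwise from its x axis (72 to 111 mm from the axis, 44 mm tall).
- turret (a joint): Wheel angle, rad, growing counter-clockwise from above. Sprung rests (clicks) at 0, 1.047, 2.094, 3.142, 4.189; green is at the pointer at 3.142. It starts at rest at 0 or 1.047, with hard stops at -0.15 and 4.4, so green is two or three clicks away, counter-clockwise only. The lever points 120 degrees plus this angle, counter-clockwise from the base's x axis.
- wheel_axis (a point): Centre of the top of the wheel's aluminium hub, on the axis, 44 mm above the bench. The wheel is a black disc 152 mm across, 24 to 36 mm above the bench, with six coloured round filters. Past the half-way crest between two rests its spring carries it on into the next; short of it, it springs back. Turning takes up to about 5 N at the knob.
- lever_knob (a point): Centre of the top of the black upright knob on the wheel's lever: a cylinder 22 mm across, from 26 to 66 mm above the bench, standing 140 mm from the wheel's axis. The lever is a dark steel bar 14 mm wide, 25 to 35 mm above the bench, reaching from the disc to 155 mm from the axis. The knob is pushed sideways to turn the wheel.
- green_filter (a point): Centre of the green filter's face, 50 mm from the wheel's axis, 37 mm above the bench.
- pointer (a point): The point where a filter's centre lies when it is clicked in at the red pointer, 50 mm from the wheel's axis, 37 mm above the bench.
- amber_bottle: Bystander: closed amber glass bottle with a black cap, 60 mm across, 130 mm tall, loose; origin at the centre of its underside.
- beaker: Bystander: open glass beaker, 70 mm across the rim, 85 mm tall, loose; origin at the centre of its underside.
- jar: Bystander: glass jar with a white lid, 66 mm across, 75 mm tall, loose; origin at the centre of its underside.
- dish_stack: Bystander: stack of clear dishes, a flat disc 90 mm across, 30 mm tall, loose; origin at the centre of its underside.
- stain_tray: Bystander: open white divided tray, 100 x 75 mm, 35 mm tall, loose; origin at the centre of its underside.
- tweezers: Bystander: steel tweezers lying flat, 130 mm long, 14 mm wide, 7 mm tall, loose; origin at the centre of its underside.
- pencil_sharpener: Bystander: pink plastic pencil sharpener block, 55 x 35 mm, 25 mm tall, loose; origin at the centre of its underside.
Mind the look-alikes: they are no part of the job. There is more than one size of the slide_box; the job needs the smaller.

How it is judged:
On the way, in this order (a step that is already met when the one before it is completed fails the run):
1. the slide box lies wholly on the blue mat, with the wheel not yet turned as far as the box stood (x of box_corner_a in the frame of mat between -0.1085 and 0.1085 m and y of box_corner_a in the frame of mat between -0.0785 and 0.0785 m and x of box_corner_b in the frame of mat between -0.1085 and 0.1085 m and y of box_corner_b in the frame of mat between -0.0785 and 0.0785 m and x of box_corner_c in the frame of mat between -0.1085 and 0.1085 m and y of box_corner_c in the frame of mat between -0.0785 and 0.0785 m and x of box_corner_d in the frame of mat between -0.1085 and 0.1085 m and y of box_corner_d in the frame of mat between -0.0785 and 0.0785 m and value of joint turret below 1.7 rad), for 0.2 s.
2. the green filter is clicked in at the red pointer (value of joint turret between 3.04 and 3.24 rad), for 0.2 s.
At the end, for the whole second after the job is handed in: All four bottom corners of the slide box are over the mat (1 mm allowed), the box flat and still; the wheel rests with green at the pointer, within 0.1 rad (joint 3.04 to 3.24) (all of step 2 and x of box_corner_a in the frame of mat between -0.1085 and 0.1085 m and y of box_corner_a in the frame of mat between -0.0785 and 0.0785 m and x of box_corner_b in the frame of mat between -0.1085 and 0.1085 m and y of box_corner_b in the frame of mat between -0.0785 and 0.0785 m and x of box_corner_c in the frame of mat between -0.1085 and 0.1085 m and y of box_corner_c in the frame of mat between -0.0785 and 0.0785 m and x of box_corner_d in the frame of mat between -0.1085 and 0.1085 m and y of box_corner_d in the frame of mat between -0.0785 and 0.0785 m and linear speed of slide_box below 0.01 m/s and angle between slide_box's own z axis and vertical below 0.05 rad and distance between green_filter and pointer below 0.007 m and velocity of joint turret between -0.05 and 0.05 rad/s); the robot touches nothing.
It fails at once if the wheel is turned on past green (beyond 3.142 + 0.5 rad) (value of joint turret above 3.64 rad).
It fails at once if the lever or wheel is pressed against the box (over 3 N) (contact force between wheel_base and slide_box above 3 N).
It fails at once if the box is lifted (over 15 mm) or tipped (over 0.25 rad) (height (world z) of slide_box above 0.015 m or angle between slide_box's own z axis and vertical above 0.25 rad).
It fails at once if a bystander is moved more than 25 mm or knocked over (distance of any of amber_bottle, beaker, jar, dish_stack, stain_tray, tweezers, pencil_sharpener from where it was at the start of the episode above 0.025 m or angle between any of amber_bottle, beaker, jar, dish_stack, stain_tray, tweezers, pencil_sharpener's own z axis and vertical above 0.5 rad).
It also fails if it takes over 72 s, if anything falls off the work surface, if the arm or the gripper's body presses on something with over 40 N, if the wrist force passes 120 N, or if a joint passes its speed limit or range.

## Robot

A 6-joint arm with a two-finger parallel gripper is mounted at the origin on the work surface. World frame = base frame: x ahead of the robot, y to its left, z up, the work surface at z = 0. Lengths are in m, angles in rad, forces in N, time in s.
With the tool pointing down it reaches from about 0.375 to 0.975 m from the base axis. Payload 3.8 kg.
Tool frame: the origin (TCP) lies on the centre line of the jaws, within the pads' length; the fingertips stand 14 mm ahead of it and the grasp point (between the pads) lies 5 mm behind it; z points along the fingers, y is the line along which they close (so a half turn about z gives the same grasp; the last joint's range is limited). The gripper opens to 85 mm and grips with 20 to 120 N. Pads are 22 mm wide; open, the fingers measure 114 mm over their backs; the gripper's body (76 mm by 85 mm) begins 54 mm behind the grasp point. The pads swing forward as they close: fully open they stand 13 mm farther back than shut.
Start: joints at [1.21, 0.264, 1.604, -0, 1.274, -0.037], TCP at [0.215, 0.64, 0.217] pointing down, gripper open.
Joint ranges: [-2.63, 2.63], [-0.94, 2.18], [0.31, 2.57], [-1.31, 4.45], [0, 2.66], [-2.55, 2.55]. Speed limits (rad/s): [2.57, 2.57, 3.14, 3.14, 3.14, 3.14].

## Interface

Orientations are given as a rotation vector (axis times angle).
In Python, from workcell import bot, eyes, spot_in gives the robot as it stands.
- The arm moves only by the tool carry_out, never from a script. Its argument "series" is text: rows parted by semicolons, each of 4 numbers parted by spaces: the shift along the world's x, y, z in m, then the turn about the world's z in degrees. In form: tx ty tz roll; .... A call has 1 to 20 rows; each row shifts and turns the commanded pose from where the row before left it; what a row does not reach is not made up. A row lasts 1/8 s, in which the tool goes at most 62.5 mm and 10.7 degrees, less where a joint would pass 70% of its speed; a pose out of reach is approached as far as the arm can. A call is refused whole if a number of a shift passes 0.0625 or a number of a turn 10.7, either way. A call with a gripper value outside its range is refused whole. "jaw" is the gripper command: -1 is shut, 1 is fully open, values between are in proportion, set as the call begins (left out, the last holds). The fingers move at their own pace and stop on an object; "grip_force" is the grip in N (left out, the last holds). Time passes only in rows, so rows that do not move let the fingers close. It gives the time, the measured TCP pose, the force, the opening and the grip force at its end, in the units of the state.
- bot.read_state(): the state, without advancing time (a new reading comes with each control period).
- eyes.read_camera(name): name is "scene" or "top"; returns (picture, depth): 480x640x3 uint8, blue, green, red; 480x640 float32, m along the optical axis (not along the pixel's ray), 0 where there is no reading.
- eyes.get_calibration(name): a dict with "K" (3x3 intrinsics, pixels), "position" and "rotation" of the camera in the world. Camera axes: x right, y down, z forward; pixel columns grow to the right and rows downward; lengths in m; the calibration is good to about 2 mm. A picture is of the moment at which its call begins. get_calibration takes no time and is no camera call.
- bot.finish_job(): hands the job in; it is judged then, once.
Trained networks look in the newest picture that a camera, given by its name, has taken for a name from the list of things; names that differ only in an ending like _2 or _b are one class to them, and where a whole thing is asked for, a point or a joint stands for the part that bears it (a point fixed in the world has none). Each returns a list of dicts, best first, with "score" (0 to 1); they miss things now and then, are a little off and sometimes report something else, mostly with a low value. They report only what shows in the picture. A call takes as long as a camera call. They do not tell look-alikes from the thing itself.
- spot_in(camera, target): "rect" ([centre column, centre row, width, height] in pixels, round what is visible of it).
The state is a dict: "time": time; "q": joint angles; "joint_vel": joint speeds; "joint_torque": joint torques, N m; "tool_pos": TCP position; "tcp_rot": TCP orientation; "wrist_force": force on the tool from outside, world axes, zero at the start; "torque": the same for the moment, N m; "width": opening from 0.0 (shut) to 1.0 (fully open); "grip_force": force on a finger pad.
Only numpy, scipy, OpenCV 4.12 (cv2) and the standard library are available. Lean on these libraries where they do the work, as an engineer would, in place of code of your own. Each camera call takes 0.05 s, during which the arm holds its last target. There are 200 camera calls.

## Working session

There is one attempt and no reset: what is moved stays moved. The work goes in short steps, Python scripts to look and compute and a tool call to move; the robot and the scene stay as the last step left them, time stands still between calls to the robot, and variables do not carry over. Pictures are saved under pics/ and viewed, at most 11 in all, crops included, and the job is handed in when it is done.

Besides the shell and the picture viewer there is one more tool, called as name(argument=value, ...) on one line, values as JSON. carry_out: Moves the arm, as the interface text tells. Its arguments: {"type":"object","properties":{"series":{"type":"string"},"jaw":{"type":"number"},"grip_force":{"type":"number"}},"required":["series"]}

```bash
mkdir -p pics; cat > h.py <<'E'
import numpy as np, cv2
from workcell import bot, eyes, spot_in
def cal(n):
    c=eyes.get_calibration(n); return np.array(c["K"]),np.array(c["position"]),np.array(c["rotation"])
def px2w(n,u,v,z):
    K,p,R=cal(n); d=R@np.linalg.solve(K,[u,v,1.]); return p+d*(z-p[2])/d[2]
def w2px(n,P):
    K,p,R=cal(n); q=K@(R.T@(np.asarray(P)-p)); return q[:2]/q[2]
E
python3 - <<'E'
from h import *
for n in("top","scene"):
    im,d=eyes.read_camera(n); cv2.imwrite(f"pics/{n}0.png",im); np.save(f"{n}0.npy",d)
    print(n,[x.round(3).tolist() for x in cal(n)])
for t,z in(("slide_box",.042),("mat",0),("wheel_base",.03),("wheel_axis",.044),("lever_knob",.066),("green_filter",.037)):
    eyes
    for r in spot_in("top",t)[:3]: print(t,round(r["score"],2),np.round(r["rect"]),px2w("top",*r["rect"][:2],z).round(3))
E
```

```text
top [[[433.103, 0.0, 315.866], [0.0, 433.103, 237.483], [0.0, 0.0, 1.0]], [0.324, -0.015, 1.031], [-2.198, 2.019, -0.2]]
scene [[[506.695, 0.0, 327.221], [0.0, 506.695, 238.39], [0.0, 0.0, 1.0]], [1.199, 0.934, 0.883], [-0.747, -2.439, 1.275]]Traceback (most recent call last):
  File "<stdin>", line 7, in <module>
  File "h.py", line 6, in px2w
    K,p,R=cal(n); d=R@np.linalg.solve(K,[u,v,1.]); return p+d*(z-p[2])/d[2]
                                                                       ~^^^
IndexError: invalid index to scalar variable.
```

View pics/top0.png

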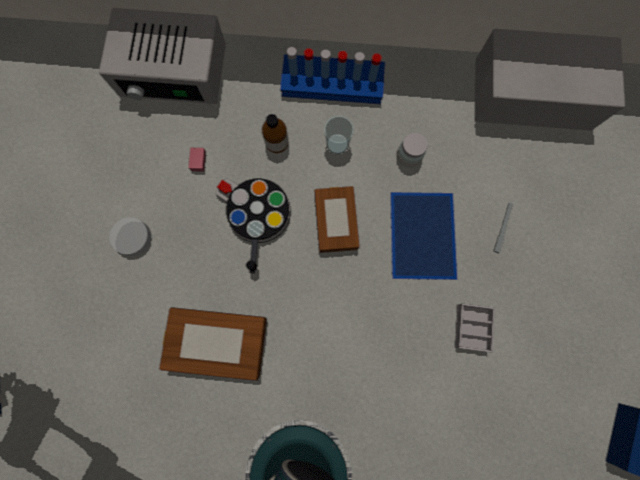

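View pics/scene0.png

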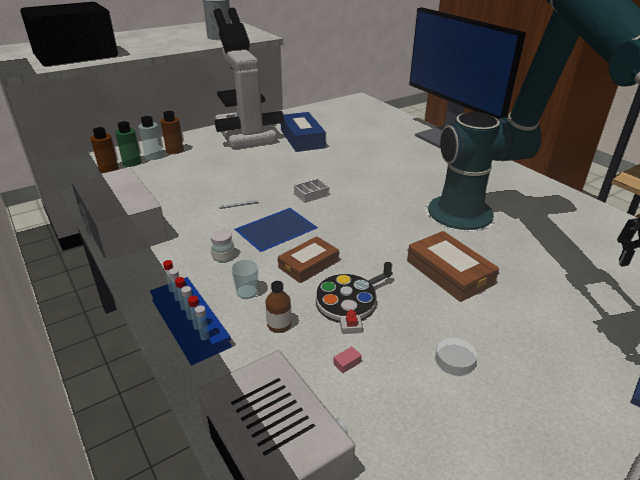

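Top view: the small box is at (337,218), the wheel at (257,209) with its lever pointing down, the knob at (252,266), the mat at (424,235), and the red pointer at (225,187). The larger look-alike box is at (214,343). Green, at (276,199), looks two clicks away.

```bash
sed -i 's/np.array(c\["rotation"\])/cv2.Rodrigues(np.array(c["rotation"],float))[0]/' h.py
cat >> h.py <<'E'
def rect_of(im,mask,z,n="top"):
    k,_=cv2.findContours(mask.astype(np.uint8),cv2.RETR_EXTERNAL,cv2.CHAIN_APPROX_NONE)
    k=max(k,key=cv2.contourArea)[:,0,:]
    P=np.array([px2w(n,u,v,z)[:2] for u,v in k],np.float32)
    return cv2.minAreaRect(P)
def boxmat(im,d,n="top"):
    """mat rect, box-top rect (pixels whose height is 30..50 mm, inside the box/mat area)"""
    K,p,R=cal(n); v,u=np.mgrid[:480,:640]
    rays=np.stack([u,v,np.ones_like(u)],-1)@np.linalg.inv(K).T@R.T
    W=p+rays*d[...,None]
    hsv=cv2.cvtColor(im,cv2.COLOR_BGR2HSV); roi=(u>300)&(u<475)&(v>170)&(v<300)
    m=roi&(hsv[...,0]>100)&(hsv[...,0]<130)&(hsv[...,1]>120)
    b=roi&(W[...,2]>.03)&(W[...,2]<.052)
    return rect_of(im,m,0),rect_of(im,b,.042),W
E
python3 - <<'E'
from h import *
im=cv2.imread("pics/top0.png"); d=np.load("top0.npy")
m,b,W=boxmat(im,d); print("mat",m,"\nbox",b)
print(cv2.boxPoints(b).round(3).tolist(),cv2.boxPoints(m).round(3).tolist())
eyes.read_camera("top")
for t,z in(("slide_box",.042),("mat",0),("wheel_base",.03),("wheel_axis",.044),("lever_knob",.066),("green_filter",.037),("amber_bottle",.06),("beaker",.04),("jar",.04),("tweezers",0),("stain_tray",.03)):
    for r in spot_in("top",t)[:2]: print(t,round(r["score"],2),np.round(r["rect"]),px2w("top",*r["rect"][:2],z).round(3))
print(px2w("top",225,187,.044),px2w("top",252,266,.066),px2w("top",257,208,.044))
E
```

```text
mat ((0.562537431716919, -0.25181257724761963), (0.21229839324951172, 0.15335384011268616), 4.15704870223999) 
box ((0.576793909072876, -0.03700891137123108), (0.15229491889476776, 0.09528848528862), 9.351593017578125)
[[0.49399998784065247, -0.0020000000949949026], [0.5090000033378601, -0.09600000083446503], [0.6600000262260437, -0.07199999690055847], [0.6439999938011169, 0.02199999988079071]] [[0.45100000500679016, -0.18299999833106995], [0.4620000123977661, -0.335999995470047], [0.6740000247955322, -0.32100000977516174], [0.6629999876022339, -0.1679999977350235]]
slide_box 0.69 [336. 222.  42.  64.] [ 0.567 -0.039  0.042]
slide_box 0.6 [215. 344. 109.  72.] [0.266 0.209 0.042]
mat 0.92 [425. 238.  65.  89.] [ 0.556 -0.258  0.   ]
wheel_base 0.97 [253. 225.  72.  95.] [0.546 0.157 0.03 ]
wheel_axis 0.57 [255. 228.  64. 100.] [0.535 0.149 0.044]
lever_knob 0.81 [258. 225.  62.  98.] [0.537 0.139 0.066]
lever_knob 0.49 [336. 137.  31.  37.] [ 0.769 -0.023  0.066]
green_filter 0.76 [258. 226.  63.  94.] [0.542 0.145 0.037]
green_filter 0.24 [273. 133.  30.  39.] [0.779 0.133 0.037]
amber_bottle 0.95 [273. 132.  28.  38.] [0.771 0.131 0.06 ]
beaker 0.85 [338. 135.  30.  38.] [ 0.786 -0.026  0.04 ]
beaker 0.58 [259. 224.  64.  98.] [0.547 0.143 0.04 ]
jar 0.79 [412. 152.  26.  31.] [ 0.757 -0.21   0.04 ]
tweezers 0.82 [502. 229.  19.  50.] [ 0.593 -0.444  0.   ]
tweezers 0.55 [276. 133.  29.  41.] [0.798 0.132 0.   ]
stain_tray 0.7 [476. 328.  40.  45.] [ 0.351 -0.374  0.03 ]
stain_tray 0.17 [255. 226.  73.  97.] [0.543 0.151 0.03 ]
[0.62898053 0.23190346 0.044     ] [0.44308334 0.14243887 0.066     ] [0.58384252 0.15000087 0.044     ]
```

```bash
python3 - <<'E'
from h import *
s=bot.read_state(); R=cv2.Rodrigues(np.array(s["tcp_rot"],float))[0]
print(s["time"],s["tool_pos"],R.round(3).tolist(),"yaw of tool y",np.degrees(np.arctan2(R[1,1],R[0,1])),s["width"])
E
```

```text
0.75 [0.21478514 0.63994681 0.21722313] [[-0.948, 0.318, 0.0], [0.318, 0.948, 0.0], [-0.0, 0.0, -1.0]] yaw of tool y 71.44594529241077 1.0015646354107535
```

carry_out(series="0.025 -0.0427 0 -4.43;0.025 -0.0427 0 -4.43;0.025 -0.0427 0 -4.43;0.025 -0.0427 0 -4.43;0.025 -0.0427 0 -4.43;0.025 -0.0427 0 -4.43;0.025 -0.0427 0 -4.43;0.025 -0.0427 0 -4.43;0.025 -0.0427 0 -4.43;0.025 -0.0427 0 -4.43;0.025 -0.0427 0 -4.43;0.025 -0.0427 0 -4.43;0.025 -0.0427 0 -4.43;0.025 -0.0427 0 -4.43;0 0 0 0;0 0 0 0", jaw=1)

```text
time: 2.75
tool_pos: [0.5644, 0.0423, 0.217]
tcp_rot: [-2.031, -2.396, -0.0]
wrist_force: [-1.9, -0.1, 0.6]
width: 0.998
grip_force: 0.0
```

carry_out(series="0 0 -0.04 0;0 0 -0.04 0;0 0 -0.04 0;0 0 -0.04 0;0 0 -0.02 0;0 0 -0.015 0;0 0 0 0;0 0 0 0")

```text
time: 3.75
tool_pos: [0.5657, 0.0426, 0.0233]
tcp_rot: [2.03, 2.396, 0.002]
wrist_force: [0.4, -0.3, 1.7]
width: 1.0
grip_force: 0.0
```

```bash
python3 - <<'E'
from h import *
im,d=eyes.read_camera("scene"); cv2.imwrite("pics/s1.png",cv2.resize(im[180:360,200:440],(800,600)))
print(bot.read_state()["tool_pos"])
E
```

```text
[0.5659519  0.04241419 0.02358397]
```

View pics/s1.png

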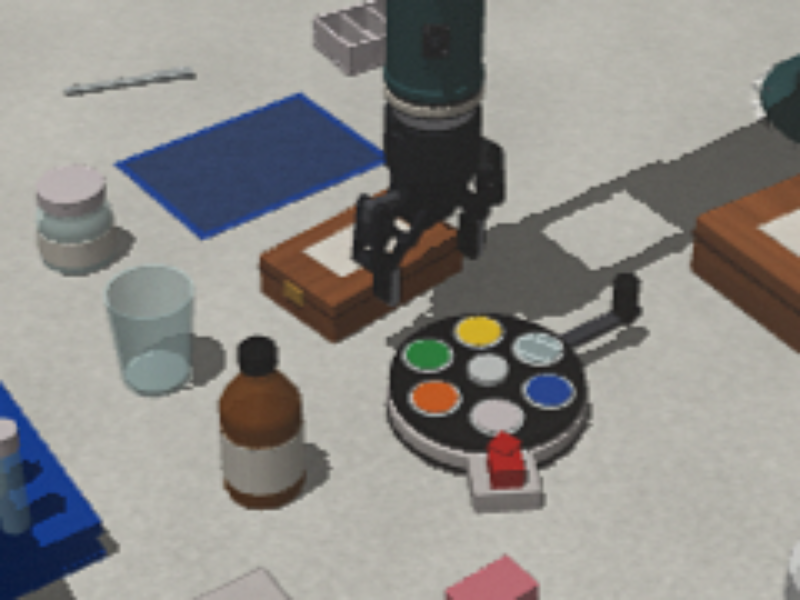

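The fingers stand in the strip between the box and the wheel, clear of both. Pushing now.

carry_out(series="0 -0.006 0 0;0 -0.006 0 0;0 -0.006 0 0;0 -0.006 0 0;0 -0.006 0 0;0 -0.006 0 -0.2;0 -0.006 0 -0.3;0 -0.006 0 -0.3;-0.0005 -0.006 0 -0.3;-0.0005 -0.006 0 -0.3;-0.0005 -0.006 0 -0.3;-0.0005 -0.006 0 -0.3;-0.0005 -0.006 0 -0.3;-0.0005 -0.006 0 -0.3;-0.0005 -0.006 0 -0.3;-0.0005 -0.006 0 -0.3;-0.0005 -0.006 0 -0.3;-0.0005 -0.006 0 -0.3;-0.0005 -0.006 0 -0.3;-0.0005 -0.006 0 -0.3")

```text
time: 6.3
tool_pos: [0.5587, -0.0783, 0.0222]
tcp_rot: [-2.122, -2.316, 0.0]
wrist_force: [-0.3, -0.6, 0.2]
width: 1.001
grip_force: 0.0
```

```bash
cat > look.py <<'E'
from h import *
import sys
im,d=eyes.read_camera("top"); cv2.imwrite(f"pics/{sys.argv[1]}.png",im[100:400,150:550])
hsv=cv2.cvtColor(im,cv2.COLOR_BGR2HSV); v,u=np.mgrid[:480,:640]
K,p,R=cal("top"); W=p+(np.stack([u,v,np.ones_like(u)],-1)@np.linalg.inv(K).T@R.T)*d[...,None]
# brown top, height 30..52 mm
b=(W[...,2]>.03)&(W[...,2]<.052)&(u>300)&(u<475)&(v>170)&(v<320)
print("box",rect_of(im,b,.042)); s=bot.read_state(); print(s["time"],s["tool_pos"],s["wrist_force"])
E
python3 look.py t1
```

```text
box ((0.6190589666366577, 0.0036061760038137436), (0.05428066849708557, 0.0286319088190794), 4.91305685043335)
6.35 [ 0.55871321 -0.07887121  0.02219093] [ 0.20633061 -0.32909367  0.56470414]
```

View pics/t1.png

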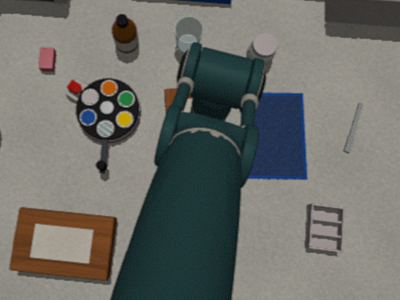

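```bash
python3 - <<'E'
from h import *
im,d=eyes.read_camera("scene"); cv2.imwrite("pics/s2.png",cv2.resize(im[180:360,200:440],(800,600)))
E
```

```text
(no output)
```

View pics/s2.png

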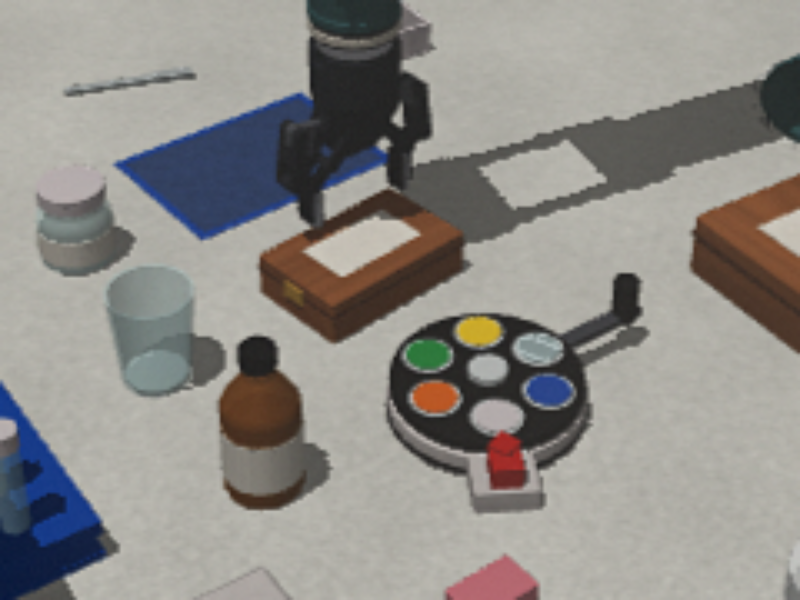

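The fingers rode over the box: it is where it was. I'll check how high the fingertips really are.

```bash
python3 - <<'E'
from h import *
n="scene"; im,d=eyes.read_camera(n); K,p,R=cal(n); v,u=np.mgrid[:480,:640]
W=p+(np.stack([u,v,np.ones_like(u)],-1)@np.linalg.inv(K).T@R.T)*d[...,None]
dark=im.max(-1)<70
for (a,b,c,e) in((282,299,212,250),(314,330,200,240)):
    for r in range(e-22,e,2):
        m=dark[r,a:b]; q=W[r,a:b][m]
        if len(q): print(r,len(q),np.median(q,0).round(3))
s=bot.read_state(); print(s["tool_pos"],s["q"]); print(w2px(n,s["tool_pos"]))
bx=(W[...,2]>.034)&(W[...,2]<.05)&(u>270)&(u<345)&(v>230)&(v<285); print("box top z",np.median(W[bx],0))
E
```

```text
228 16 [ 0.623 -0.068  0.119]
230 14 [ 0.626 -0.067  0.114]
232 16 [ 0.623 -0.065  0.106]
234 15 [ 0.624 -0.064  0.104]
236 11 [ 0.622 -0.062  0.099]
238 7 [ 0.615 -0.065  0.088]
240 6 [ 0.613 -0.072  0.076]
242 5 [ 0.615 -0.069  0.073]
244 5 [ 0.615 -0.071  0.063]
246 6 [ 0.606 -0.069  0.057]
248 5 [ 0.598 -0.073  0.042]
218 14 [ 0.503 -0.072  0.109]
220 15 [ 0.519 -0.071  0.114]
222 8 [ 0.516 -0.071  0.102]
224 7 [ 0.517 -0.069  0.095]
226 7 [ 0.518 -0.077  0.087]
228 7 [ 0.518 -0.081  0.078]
230 7 [ 0.516 -0.077  0.071]
232 7 [ 0.517 -0.078  0.065]
234 5 [ 0.518 -0.077  0.06 ]
236 3 [ 0.515 -0.076  0.052]
238 6 [ 0.52  -0.087  0.041]
[ 0.5587559  -0.07819051  0.02218043] [-1.83230188e-01  2.55316955e-01  2.00946756e+00  9.85622527e-05
  8.76809743e-01 -2.70405722e-01]
[307.08790778 248.7513933 ]
box top z [ 0.58570901 -0.02210705  0.04174436]
```

```bash
python3 - <<'E'
from h import *
for x in(.605,.616,.622):
    for z in(.0,.021,.045): print("s1 finger",x,z,((w2px("scene",[x,.053,z])-[200,180])/.3).round(0),"| s2",((w2px("scene",[x-.002,-.072,z])-[200,180])/.3).round(0))
c=cv2.boxPoints(((.5768,-.037),(.1523,.0953),9.35))
for q in c: print(q,[((w2px("scene",[*q,z])-[200,180])/.3).round(0).tolist() for z in(0,.042)])
E
```

```text
s1 finger 0.605 0.0 [396. 348.] | s2 [318. 270.]
s1 finger 0.605 0.021 [396. 328.] | s2 [317. 250.]
s1 finger 0.605 0.045 [397. 305.] | s2 [317. 228.]
s1 finger 0.616 0.0 [385. 353.] | s2 [307. 274.]
s1 finger 0.616 0.021 [385. 333.] | s2 [306. 255.]
s1 finger 0.616 0.045 [385. 309.] | s2 [306. 232.]
s1 finger 0.622 0.0 [379. 356.] | s2 [301. 276.]
s1 finger 0.622 0.021 [379. 335.] | s2 [300. 257.]
s1 finger 0.622 0.045 [379. 312.] | s2 [300. 234.]
[ 0.49392024 -0.00235477] [[467.0, 269.0], [469.0, 229.0]]
[ 0.50940317 -0.09638864] [[392.0, 222.0], [393.0, 183.0]]
[ 0.6596798  -0.07164523] [[261.0, 292.0], [259.0, 253.0]]
[0.6441968  0.02238864] [[335.0, 345.0], [335.0, 305.0]]
```

carry_out(series="0 0 0.02 0;0 0 0.02 0;0.001 0.02 0 0.7;0.001 0.02 0 0.7;0.001 0.02 0 0.7;0.001 0.02 0 0.7;0.001 0.02 0 0.7;0.001 0.02 0 0.9;0 0 -0.02 0;0 0 -0.02 0;0 0 -0.008 0;0 0 -0.004 0;0 0 -0.004 0;0 0 -0.004 0;0 0 0 0")

```text
time: 8.32
tool_pos: [0.5648, 0.042, 0.0022]
tcp_rot: [-2.032, -2.396, -0.0]
wrist_force: [-0.6, -0.5, -0.4]
width: 1.0
grip_force: 0.0
```

```bash
python3 - <<'E'
from h import *
im,d=eyes.read_camera("scene"); cv2.imwrite("pics/s3.png",cv2.resize(im[180:360,200:440],(800,600)))
s=bot.read_state(); print(s["tool_pos"],s["wrist_force"],s["width"])
E
```

```text
[0.564855   0.04204855 0.00229937] [-0.38681095  0.43163536  0.62388349] 1.0023950990622972
```

View pics/s3.png

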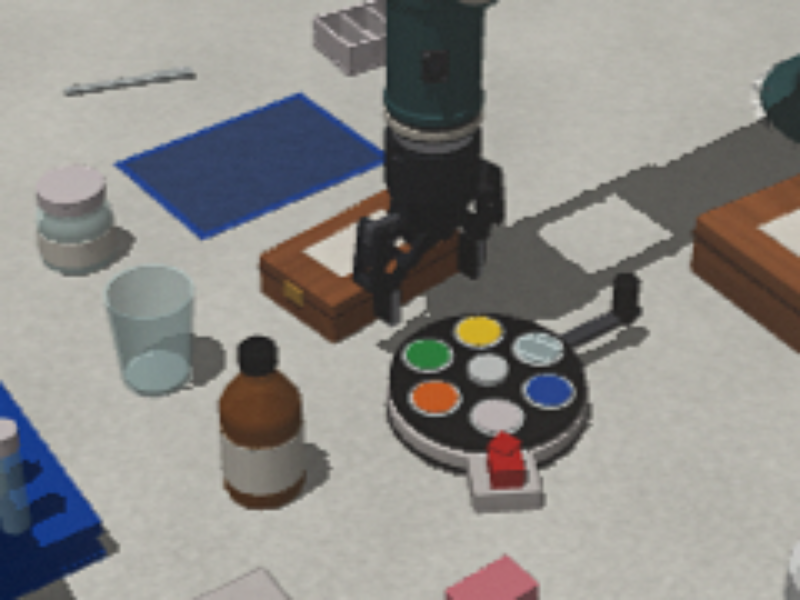

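Tips are now at about z≈0.03, with no bench contact and clear of box and wheel. I'll lower another centimetre and push, checking after the first stretch.

carry_out(series="0 0 -0.005 0;0 0 -0.005 0;0 0 0 0;0 -0.006 0 0;0 -0.006 0 0;0 -0.006 0 0;0 -0.006 0 0;0 -0.006 0 0;0 -0.006 0 0;0 -0.006 0 0;0 -0.006 0 0")

```text
time: 9.75
tool_pos: [0.5649, -0.0061, -0.0077]
tcp_rot: [2.031, 2.396, 0.001]
wrist_force: [0.6, 4.6, 1.3]
width: 1.005
grip_force: 2.2
```

```bash
cat > sbox.py <<'E'
from h import *
def sbox():
    n="scene"; im,d=eyes.read_camera(n); K,p,R=cal(n); v,u=np.mgrid[:480,:640]
    W=p+(np.stack([u,v,np.ones_like(u)],-1)@np.linalg.inv(K).T@R.T)*d[...,None]
    dark=im.max(-1)<60
    m=(abs(W[...,2]-.042)<.006)&(W[...,0]>.42)&(W[...,0]<.72)&(W[...,1]<.04)&(W[...,1]>-.36)&~dark
    P=W[m][:,:2].astype(np.float32); print("box top pts",len(P),cv2.minAreaRect(P))
    s=bot.read_state(); print(s["time"],s["tool_pos"],s["wrist_force"]); return im
if __name__=="__main__": sbox()
E
python3 sbox.py
```

```text
box top pts 530 ((0.5857304334640503, -0.052532389760017395), (0.14427003264427185, 0.11934274435043335), 11.727630615234375)
9.8 [ 0.56488722 -0.00684225 -0.00770522] [-0.92079628  2.26067328  1.38475785]
```

carry_out(series="0 -0.006 0 -0.2;0 -0.006 0 -0.3;0 -0.006 0 -0.3;-0.0005 -0.006 0 -0.3;-0.0005 -0.006 0 -0.3;-0.0005 -0.006 0 -0.3;-0.0005 -0.006 0 -0.3;-0.0005 -0.006 0 -0.3;-0.0005 -0.006 0 -0.3;-0.0005 -0.006 0 -0.3;-0.0005 -0.006 0 -0.3;-0.0005 -0.006 0 -0.3;-0.0005 -0.006 0 -0.3;-0.0005 -0.006 0 -0.3;-0.0005 -0.006 0 -0.3;-0.0005 -0.006 0 -0.3;-0.0005 -0.006 0 -0.3;0 -0.006 0 0;0 -0.006 0 0")

```text
time: 12.18
tool_pos: [0.5574, -0.1199, -0.0078]
tcp_rot: [-2.134, -2.304, 0.0]
wrist_force: [-0.1, 6.2, 4.0]
width: 1.001
grip_force: 2.9
```

```bash
python3 - <<'E'
from sbox import *
im=sbox(); im=im[150:330,180:420].copy()
# predicted box top if flush with pads, for comparison
cv2.imwrite("pics/s4.png",cv2.resize(im,(800,600)))
E
```

```text
box top pts 412 ((0.5719922780990601, -0.1649557650089264), (0.14403530955314636, 0.122365802526474), 4.394138336181641)
12.225 [ 0.55734534 -0.12073364 -0.00778444] [0.05415071 3.65580068 2.94510832]
```

View pics/s4.png

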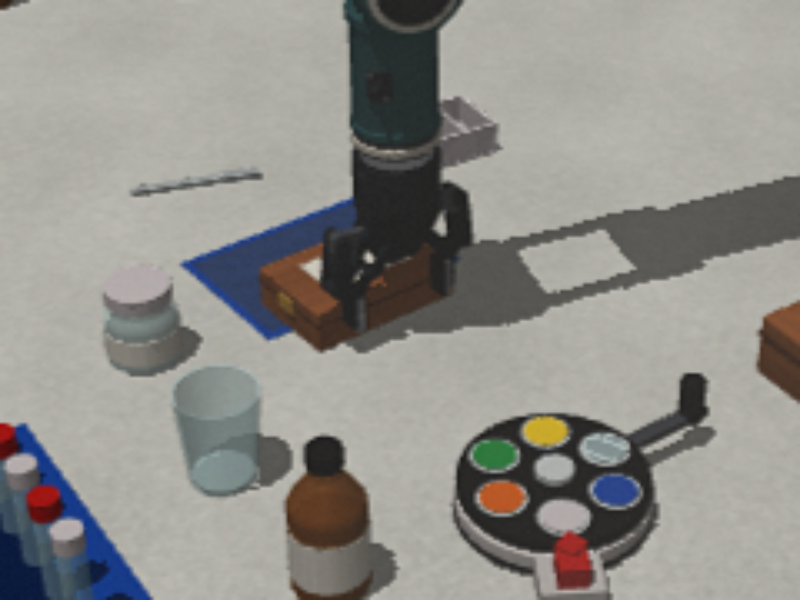

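The box slides flush against both fingers and is about half onto the mat. Continuing.

carry_out(series="-0.0005 -0.006 0 0;-0.0005 -0.006 0 0;-0.0005 -0.006 0 0;-0.0005 -0.006 0 0;-0.0005 -0.006 0 0;-0.0005 -0.006 0 0;-0.0005 -0.006 0 0;-0.0005 -0.006 0 0;0 -0.006 0 0;0 -0.006 0 0;0 -0.005 0 0;0 -0.004 0 0;0 -0.002 0 0;0 0 0 0;0 0.01 0 0;0 0.02 0 0;0 0.02 0.03 0;0 0.03 0.04 0;0 0.04 0.05 0;0 0.05 0.03 0")

```text
time: 14.72
tool_pos: [0.5544, -0.0204, 0.1435]
tcp_rot: [2.133, 2.303, 0.002]
wrist_force: [0.5, 0.8, 0.5]
width: 1.0
grip_force: 0.0
```

carry_out(series="-0.0111 0.0162 0 -9.14;-0.0111 0.0162 0 -9.14;-0.0111 0.0162 0 -9.14;-0.0111 0.0162 0 -9.14;-0.0111 0.0162 0 -9.14;-0.0111 0.0162 0 -9.14;-0.0111 0.0162 0 -9.14;-0.0111 0.0162 0 -9.14;-0.0111 0.0162 0 -9.14;-0.0111 0.0162 0 -9.14;0 0 0 0;0 0 0 0", jaw=0)

```text
time: 16.23
tool_pos: [0.4426, 0.1401, 0.1408]
tcp_rot: [3.14, 0.088, 0.0]
wrist_force: [-0.6, -0.2, 0.4]
width: 0.495
grip_force: 0.0
```

```bash
python3 - <<'E'
from h import *
im,d=eyes.read_camera("top"); cv2.imwrite("pics/t5.png",cv2.resize(im[130:330,190:490],(800,533)))
m,b,W=boxmat(im,d); 
M=rect_of(cv2.imread("pics/top0.png"),*[(lambda i:(lambda h,u:(h[...,0]>100)&(h[...,0]<130)&(h[...,1]>120)&(u>300)&(u<475))(cv2.cvtColor(i,cv2.COLOR_BGR2HSV),np.mgrid[:480,:640][1])&(np.mgrid[:480,:640][0]>170)&(np.mgrid[:480,:640][0]<300))(cv2.imread("pics/top0.png")),0])
print("box",b); a=np.radians(M[2]); 
for c in cv2.boxPoints(b): 
    q=c-np.array(M[0]); print("corner in mat",(q@[np.cos(a),np.sin(a)]).round(4),(q@[-np.sin(a),np.cos(a)]).round(4))
i0=cv2.imread("pics/top0.png"); g=i0.max(-1)<60
v,u=np.mgrid[:480,:640]
k=g&(u>240)&(u<265)&(v>258)&(v<276); print("knob px",u[k].mean(),v[k].mean(),k.sum(),px2w("top",u[k].mean(),v[k].mean(),.05).round(4))
dk=g&(u>220)&(u<296)&(v>172)&(v<242)
c,_=cv2.findContours(dk.astype(np.uint8),0,1); c=cv2.convexHull(max(c,key=cv2.contourArea)); e=cv2.minEnclosingCircle(c); print(e,px2w("top",*e[0],.033).round(4))
h=(i0.min(-1)>120)&(abs(u-257)<8)&(abs(v-208)<8); print("hub",u[h].mean(),v[h].mean(),h.sum(),px2w("top",u[h].mean(),v[h].mean(),.044).round(4))
s=bot.read_state(); print(s["tool_pos"],s["q"],s["width"])
E
```

```text
box ((0.5594890117645264, -0.24650326371192932), (0.15123504400253296, 0.09736218303442001), 4.333484649658203)
corner in mat -0.0784 0.054
corner in mat -0.0781 -0.0434
corner in mat 0.0731 -0.0429
corner in mat 0.0728 0.0544
knob px 252.0 265.7829457364341 129 [0.4455 0.1451 0.05  ]
((253.0, 210.5), 37.47342300415039) [0.5798 0.1607 0.033 ]
hub 256.5 207.0 110 [0.5862 0.1515 0.044 ]
[0.44285635 0.13999471 0.14091836] [ 2.52872546e-01 -7.71345656e-02  2.12167704e+00 -4.78276490e-04
  1.09691784e+00  1.76885998e+00] 0.4968799725047486
```

View pics/t5.png

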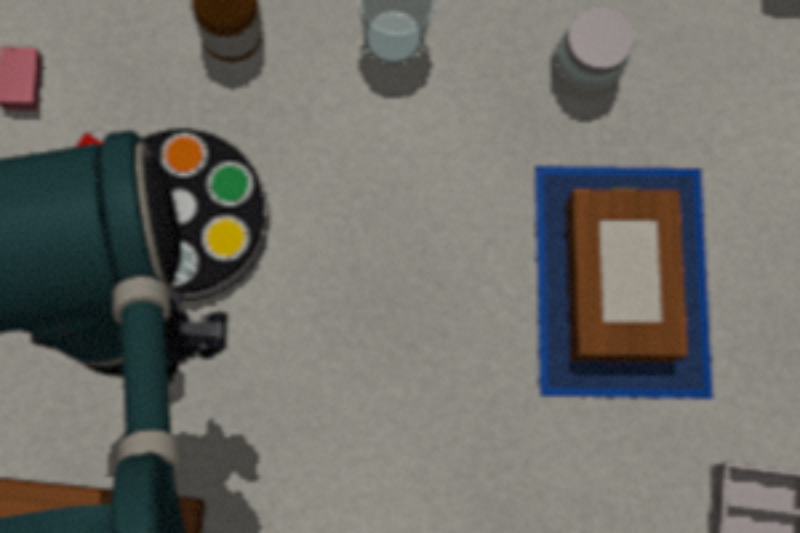

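The box lies squarely on the mat: crop (570–687, 188–358) inside mat (538–710, 167–397), with margins over 20 mm. Now I'll lower the half-open jaws astride the knob.

carry_out(series="0.0035 0.0035 -0.03 0;0 0 -0.03 0;0 0 -0.02 0;0 0 -0.015 0;0 0 -0.01 0;0 0 -0.008 0;0 0 0 0;0 0 0 0")

```text
time: 17.27
tool_pos: [0.4468, 0.1438, 0.0285]
tcp_rot: [-3.14, -0.083, -0.002]
wrist_force: [-0.9, -0.7, -0.4]
width: 0.503
grip_force: 0.0
```

```bash
python3 - <<'E'
from h import *
im,d=eyes.read_camera("scene"); cv2.imwrite("pics/s6.png",cv2.resize(im[210:360,280:480],(800,600)))
s=bot.read_state(); print(s["tool_pos"],s["wrist_force"],s["width"])
th=np.radians(np.arange(183,304,4)); P=.14*np.c_[np.cos(th),np.sin(th)]
for i in(0,15): print(";".join(f"{x:.4f} {y:.4f} 0 4" for x,y in np.diff(P,axis=0)[i:i+15]))
E
```

```text
[0.44689168 0.14386277 0.02862003] [0.84610174 1.33672284 1.12359884] 0.4971347943250476
0.0009 -0.0097 0 4;0.0015 -0.0097 0 4;0.0022 -0.0095 0 4;0.0029 -0.0093 0 4;0.0035 -0.0091 0 4;0.0041 -0.0089 0 4;0.0047 -0.0085 0 4;0.0053 -0.0082 0 4;0.0059 -0.0078 0 4;0.0064 -0.0074 0 4;0.0069 -0.0069 0 4;0.0074 -0.0064 0 4;0.0078 -0.0059 0 4;0.0082 -0.0053 0 4;0.0085 -0.0047 0 4
0.0089 -0.0041 0 4;0.0091 -0.0035 0 4;0.0093 -0.0029 0 4;0.0095 -0.0022 0 4;0.0097 -0.0015 0 4;0.0097 -0.0009 0 4;0.0098 -0.0002 0 4;0.0098 0.0005 0 4;0.0097 0.0012 0 4;0.0096 0.0019 0 4;0.0094 0.0025 0 4;0.0092 0.0032 0 4;0.0090 0.0038 0 4;0.0087 0.0044 0 4;0.0084 0.0050 0 4
```

View pics/s6.png

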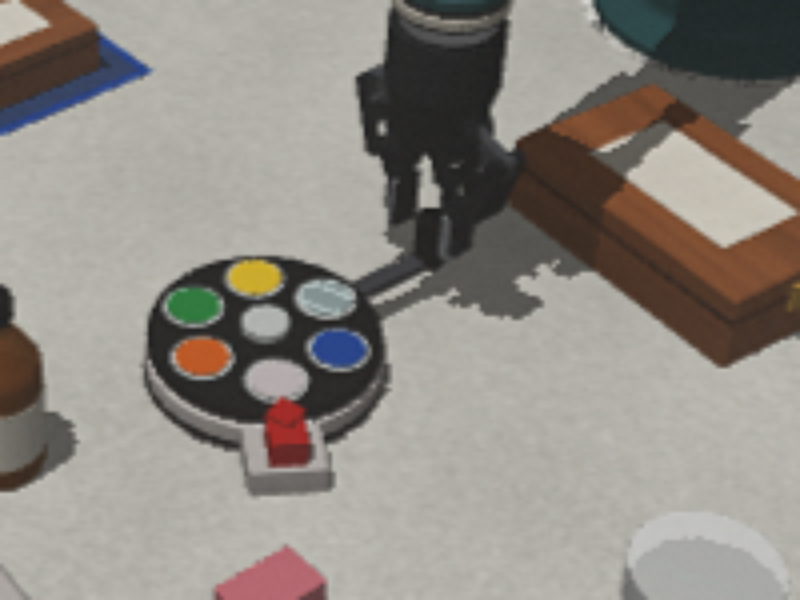

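The knob stands between the two fingers, with enough overlap. Following the arc for the first click.

carry_out(series="0 0 -0.006 0;0.0009 -0.0097 0 4;0.0015 -0.0097 0 4;0.0022 -0.0095 0 4;0.0029 -0.0093 0 4;0.0035 -0.0091 0 4;0.0041 -0.0089 0 4;0.0047 -0.0085 0 4;0.0053 -0.0082 0 4;0.0059 -0.0078 0 4;0.0064 -0.0074 0 4;0.0069 -0.0069 0 4;0.0074 -0.0064 0 4;0.0078 -0.0059 0 4;0.0082 -0.0053 0 4;0.0085 -0.0047 0 4;0 0 0 0;0 0 0 0")

```text
time: 19.58
tool_pos: [0.522, 0.0265, 0.0217]
tcp_rot: [-2.679, -1.64, 0.001]
wrist_force: [0.4, -0.2, -1.2]
width: 0.502
grip_force: 0.0
```

```bash
python3 - <<'E'
from h import *
im,d=eyes.read_camera("scene"); cv2.imwrite("pics/s7.png",cv2.resize(im[200:350,250:450],(800,600)))
s=bot.read_state(); print(s["tool_pos"],s["wrist_force"],s["width"],s["q"][5])
E
```

```text
[0.52189655 0.02655974 0.02175762] [-0.31356547  0.14562501  0.12469945] 0.49923264111224847 0.4745815147581202
```

View pics/s7.png

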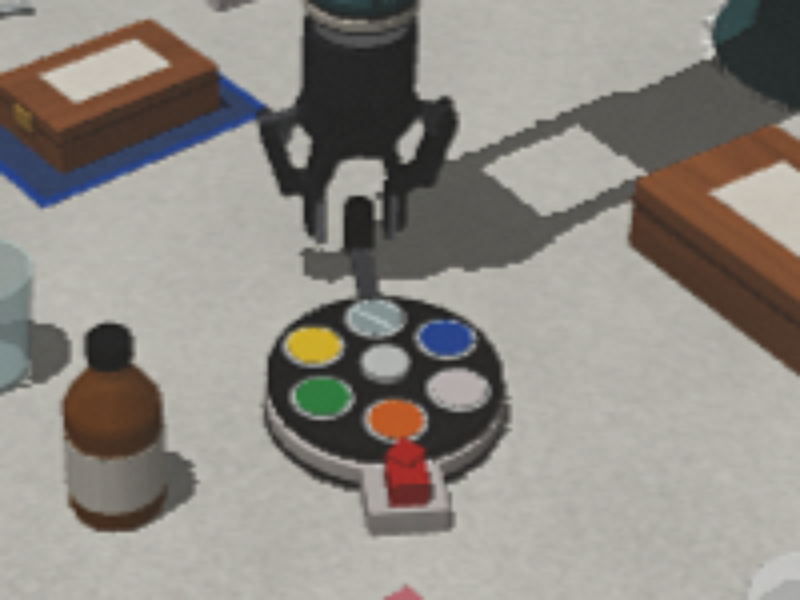

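One click done: orange is at the pointer and the knob stands centred between the fingers. Second click brings green.

carry_out(series="0.0089 -0.0041 0 4;0.0091 -0.0035 0 4;0.0093 -0.0029 0 4;0.0095 -0.0022 0 4;0.0097 -0.0015 0 4;0.0097 -0.0009 0 4;0.0098 -0.0002 0 4;0.0098 0.0005 0 4;0.0097 0.0012 0 4;0.0096 0.0019 0 4;0.0094 0.0025 0 4;0.0092 0.0032 0 4;0.009 0.0038 0 4;0.0087 0.0044 0 4;0.0084 0.005 0 4;0 0 0 0;0 0 0 0;0 0 0 0;0 0 0 0")

```text
time: 22.0
tool_pos: [0.6619, 0.0334, 0.022]
tcp_rot: [-1.499, -2.761, 0.0]
wrist_force: [0.6, -0.1, -0.1]
width: 0.502
grip_force: 0.0
```

carry_out(series="0 0 0.01 0;0 0 0.02 0;0 0 0.03 0;0 0 0.03 0;0 0 0.03 0;0 0 0.03 0;0 0 0 0;0 0 0 0")

```text
time: 23.0
tool_pos: [0.6621, 0.0335, 0.1725]
tcp_rot: [1.498, 2.761, 0.0]
wrist_force: [0.0, -0.6, 0.4]
width: 0.499
grip_force: 0.0
```

```bash
python3 - <<'E'
from h import *
im,d=eyes.read_camera("scene"); cv2.imwrite("pics/s8.png",cv2.resize(im[180:360,200:440],(800,600)))
s=bot.read_state(); print(s["time"],s["tool_pos"],s["wrist_force"])
E
```

```text
23.05 [0.66152841 0.03353732 0.17137274] [ 0.0028735   0.11713872 -0.2155846 ]
```

View pics/s8.png

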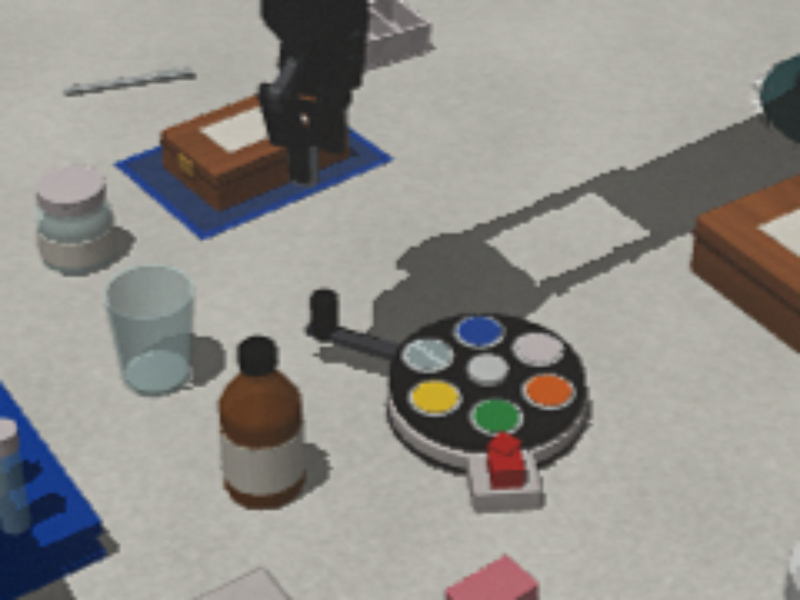

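Green (497,415) rests at the red pointer, exactly where the white filter sat before. The box is on the mat, the bystanders are unmoved and the gripper is clear. Handing in.

```bash
python3 -c "
from workcell import bot
print(bot.finish_job())"
```

```text
the job is handed in; nothing more can be done
None
```

The slide box lies wholly on the blue mat and the green filter has clicked in and rests at the red pointer with the arm clear; I handed the job in at about 23 s, and no verdict was returned.

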